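# Split the nut samples into two equal half-lots on the twin-pan balance

### The arm

A 6-joint arm with a two-finger parallel gripper is mounted at the origin on the work surface. World frame = base frame: x ahead of the robot, y to its left, z up, the work surface at z = 0. Lengths are in m, angles in rad, forces in N, time in s.
With the tool pointing down it reaches from about 0.25 to 0.725 m from the base axis. Payload 4 kg.
Tool frame: the origin (TCP) lies on the centre line of the jaws, within the pads' length; the fingertips stand 14 mm ahead of it and the grasp point (between the pads) lies 5 mm behind it; z points along the fingers, x is the direction in which the jaws open and shut, and the axes are right-handed (so a half turn about z gives the same grasp; the last joint's range is limited). The gripper opens to 85 mm and grips with 20 to 120 N. Pads are 22 mm wide; open, the fingers measure 114 mm over their backs; the gripper's body (76 mm by 85 mm) begins 54 mm behind the grasp point. The pads swing forward as they close: fully open they stand 13 mm farther back than shut.
Start: joints at [1.269, 0.241, 0.005, 1.335, 0, 1.571], TCP at [0.149, 0.477, 0.245] pointing down, gripper open.
Joint ranges: [-2.72, 2.72], [-1.05, 1.87], [-1.09, 1.28], [-1.99, 2.15], [-1.42, 1.44], [-3.14, 3.14]. Speed limits (rad/s): [2.79, 2.79, 3.14, 3.14, 3.14, 3.14].

### API

Orientations are given as a unit quaternion [x, y, z, w].
In Python, from workcell import bot gives the robot as it stands.
- The arm moves only by the tool play_rows, never from a script. Its argument "motion" is a list of rows, each an object with "fingers": the closure, from -1 (fully open) to 1 (shut), so that 0 is half open; "translation": the shift along the tool's x, y, z in cm, a list of three; "roll": the turn about the tool's z in degrees. A call has 1 to 20 rows; each row is the pose to reach, as a shift and turn from the pose commanded when the call began, along the tool's axes at that moment; what a row does not reach only later rows make up. A row lasts 1/12 s, in which the tool goes at most 41.7 mm and 7.16 degrees, less where a joint would pass 70% of its speed; a pose out of reach is approached as far as the arm can. A call with a gripper value outside its range is refused whole. The fingers move at their own pace and stop on an object; the grip force is fixed at half the most. Time passes only in rows, so rows that repeat a pose let the fingers close. It gives the time, the measured TCP pose, the force and the opening at its end, in the units of the state.
- bot.get_obs(): the state, without advancing time (a new reading comes with each control period).
- bot.camera(name): name is "scene" or "side" or "wrist"; returns a dict with "pixels" (400x640x3 uint8, red, green, blue), "intrinsics" (3x3 intrinsics, pixels), "world_to_cam" (4x4, takes a point from world to camera coordinates). Camera axes: x right, y down, z forward; pixel columns grow to the right and rows downward; lengths in m; the calibration is good to about 2 mm. A picture is of the moment at which its call begins. There is no depth.
- bot.job_done(): hands the job in, once; it reports no verdict.
The state is a dict: "clock": time; "joint_pos": joint angles; "joint_vel": joint speeds; "tau": joint torques, N m; "eef_pos": TCP position; "tool_rot": TCP orientation; "ft_force": force on the tool from outside, world axes, zero at the start; "ft_torque": the same for the moment, N m; "grip_width": finger opening in m.
Only numpy, scipy, OpenCV 4.12 (cv2) and the standard library are available. Lean on these libraries where they do the work, as an engineer would, in place of code of your own. Each camera call takes 0.05 s, during which the arm holds its last target. There are 200 camera calls.

### The job

Share the five sealed sample jars out into two half-lots of equal weight: bring the spare green jar from the bench onto the balance and shift jars between the two pans until all five stand upright on the pans, none on top of another, and the beam rests level with nothing touching it. Set the jars down gently, keep them upright, and leave the tub, the sizing plate and the calliper where they are.

Things in the scene. Friction and masses are not known exactly. Their poses are not given: they have to be found in the camera images.
- balance: Twin-pan bench balance, bolted down: green base 130 x 300 mm and 26 mm high, with the beam on two low cheeks above it. Origin: centre of the base at bench height; x across the beam, y along the beam towards the left pan, z up. It may stand turned on the bench. Between the pans, over the origin, stands a white dial plate with a green top edge: 8 mm thick along x, 60 mm wide along y, top at z = 188 mm.
- beam (a joint): Tilt of the beam, shown by a red pointer on the dial: 0 is level (red mark); positive when the left pan (+y side) is up and the right one down. Rubber stops at about +-0.08 rad, each pan then 10 mm above or below level. Damped: at rest within 1 s. A difference of 10 g tilts it by 0.014 rad; over 55 g puts it on a stop. Where a jar stands on its pan makes no difference.
- pan_left_top (a point): Centre of the top face of the left pan (+y side of the balance): square stainless plate 190 x 190 mm with an edge 5 mm high and 3 mm thick. It moves up and down with the beam and always stays level; axes as the balance's. It lies 130 mm from the balance's origin along y and 125 mm above the bench when the beam is level. Up to four jars fit on a pan, with some care.
- pan_right_top (a point): The same for the right pan (-y side of the balance).
- jar_red: Sealed clear screw-top jar of nuts with a ribbed red lid: upright cylinder, 66 mm in diameter at the lid (the clear body is 3 mm less), 112 mm high, the lid being its top 22 mm. It weighs 250 g, true within 1.5 percent. Origin: centre of its underside; z up along the jar. Its yaw does not matter.
- jar_blue: Sealed clear screw-top jar of nuts with a ribbed blue lid: upright cylinder, 63 mm in diameter at the lid (the clear body is 3 mm less), 100 mm high, the lid being its top 22 mm. It weighs 200 g, true within 1.5 percent. Origin: centre of its underside; z up along the jar. Its yaw does not matter.
- jar_yellow: Sealed clear screw-top jar of nuts with a ribbed yellow lid: upright cylinder, 60 mm in diameter at the lid (the clear body is 3 mm less), 92 mm high, the lid being its top 22 mm. It weighs 150 g, true within 1.5 percent. Origin: centre of its underside; z up along the jar. Its yaw does not matter.
- jar_green_a: Sealed clear screw-top jar of nuts with a ribbed green lid: upright cylinder, 54 mm in diameter at the lid (the clear body is 3 mm less), 84 mm high, the lid being its top 22 mm. It weighs 100 g, true within 1.5 percent. Origin: centre of its underside; z up along the jar. Its yaw does not matter. One of two alike; this one starts on the balance.
- jar_green_b: Sealed clear screw-top jar of nuts with a ribbed green lid: upright cylinder, 54 mm in diameter at the lid (the clear body is 3 mm less), 84 mm high, the lid being its top 22 mm. It weighs 100 g, true within 1.5 percent. Origin: centre of its underside; z up along the jar. Its yaw does not matter. One of two alike; this one starts on the bench beside the balance.
- tub: Bystander: open white tub with a few nuts, 105 x 105 x 50 mm, standing on the bench on the other side of the balance from the spare green jar. Origin: centre of its underside.
- gauge: Bystander: tan sizing plate with fifteen holes lying on two battens, 130 x 190 mm (long side along its y), 18 mm high. Origin: centre of its underside.
- calliper: Bystander: digital calliper lying flat, about 55 x 200 mm (beam along its y), 13 mm high. Origin: under its beam's middle.

How it is judged:
By the outcome, as a careful person would: the job done as asked, in the order asked, and still so for the second after the job is handed in, with the robot touching nothing.
It also fails if it takes over 67 s, if anything falls off the work surface, if the arm or the gripper's body presses on something with over 40 N, if the wrist force passes 120 N, or if a joint passes its speed limit or range.

## Working session

There is one attempt and no reset: what is moved stays moved. The work goes in short steps, Python scripts to look and compute and a tool call to move; the robot and the scene stay as the last step left them, time stands still between calls to the robot, and variables do not carry over. Pictures are saved under pics/ and viewed, about 8 in all and at most 12, crops included, and the job is handed in when it is done.

Besides the shell and the picture viewer there is one more tool, called after "Request:" in YAML: its name, and indented under it one key for each argument. play_rows: Moves the arm, as the interface text tells. Its arguments: {"type":"object","properties":{"motion":{"type":"array","items":{"type":"object","properties":{"fingers":{"type":"number"},"translation":{"type":"array","items":{"type":"number"}},"roll":{"type":"number"}}}}},"required":["motion"]}

```bash
mkdir -p pics; ls; cat > h.py <<'E'
import numpy as np,cv2
from workcell import bot
def shot(n):
    c=bot.camera(n); return c["pixels"],np.array(c["intrinsics"]),np.array(c["world_to_cam"])
def ray(K,T,u,v):
    d=T[:3,:3].T@np.linalg.solve(K,[u,v,1.]); o=-T[:3,:3].T@T[:3,3]; return o,d
def onz(K,T,u,v,z):
    o,d=ray(K,T,u,v); return o+d*(z-o[2])/d[2]
def proj(K,T,p):
    q=K@(T[:3,:3]@np.asarray(p)+T[:3,3]); return q[:2]/q[2]
E
python3 - <<'E'
from h import *
for n in("scene","side","wrist"):
    p,K,T=shot(n); cv2.imwrite(f"pics/{n}0.png",p[:,:,::-1]); np.savez(f"{n}0.npz",p=p,K=K,T=T)
    print(n,-T[:3,:3].T@T[:3,3],T[2,:3])
o=bot.get_obs(); print(o["eef_pos"],o["tool_rot"],o["clock"])
E
```

```text
pics
scene [ 1.22360849 -0.45185407  1.04313823] [-0.50396314  0.37366445 -0.77871435]
side [0.50877312 0.70362852 0.63624658] [ 0.11195902 -0.78583648 -0.60821559]
wrist [0.07071969 0.5006441  0.37307848] [ 0.30435654 -0.09626812 -0.94768114]
[0.14846662 0.47696889 0.24463118] [ 8.05367467e-01  5.92775339e-01 -6.43022595e-04  4.77185312e-04] 0.15
```

View pics/scene0.png

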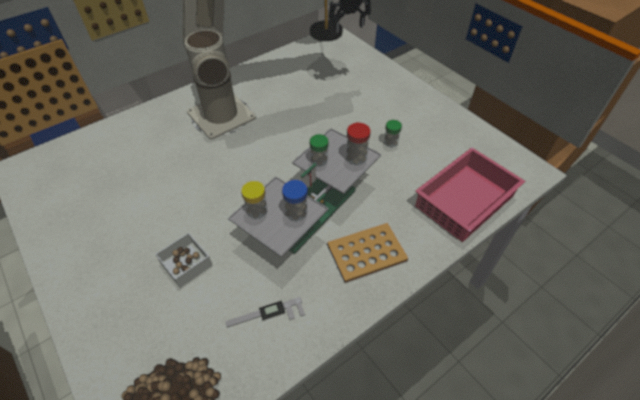

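View pics/side0.png

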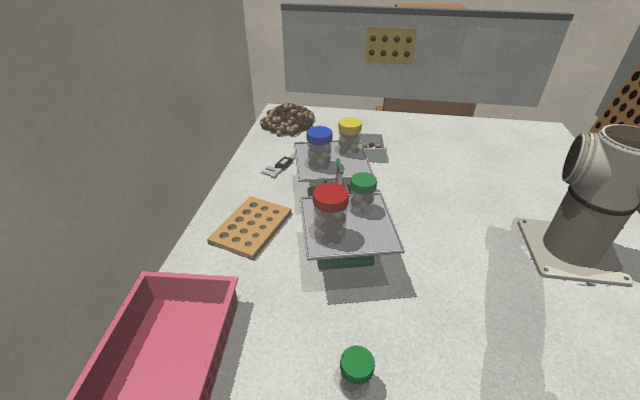

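The scene view shows red (358,140) and green A (318,147) on one pan, and yellow (253,195) and blue (295,195) on the other. The spare green jar is at (393,130), and the arm is at the far end. From the side view, the pan nearer that camera is the left one, so red + green A = 350 g against blue + yellow = 350 g. Target: red + yellow on the left, blue + both greens on the right.

```bash
cat >> h.py <<'E'
H=dict(red=.112,blue=.100,yellow=.092,green=.084)
def lids(p):
    hsv=cv2.cvtColor(p,cv2.COLOR_RGB2HSV); h,s,v=cv2.split(hsv); out=[]
    R=dict(red=(h<6)|(h>175),yellow=(h>20)&(h<34),green=(h>55)&(h<80),blue=(h>104)&(h<122))
    for c,m in R.items():
        t=(200 if c in("red","yellow") else 150)
        m=(m&(s>t)&(v>50)).astype(np.uint8)
        m=cv2.morphologyEx(m,cv2.MORPH_CLOSE,np.ones((3,3)))
        n,L,st,ce=cv2.connectedComponentsWithStats(m)
        for i in range(1,n):
            if st[i,4]>60: out.append((c,int(st[i,4]),[int(q) for q in st[i,:4]],ce[i].round(1)))
    return out
def tri(a,b):
    # closest point of two rays -> point, gap
    (o,d),(q,e)=a,b; d=d/np.linalg.norm(d);e=e/np.linalg.norm(e)
    s=np.linalg.lstsq(np.c_[d,-e],q-o,rcond=None)[0]
    x,y=o+s[0]*d,q+s[1]*e; return (x+y)/2,np.linalg.norm(x-y)
E
python3 - <<'E'
from h import *
for n in("scene","side"):
    f=np.load(n+"0.npz"); p,K,T=f["p"],f["K"],f["T"]; print(n)
    for c,a,b,ce in lids(p): print(c,a,b,ce,onz(K,T,*ce,.125+H[c]-.011).round(4),onz(K,T,*ce,H[c]-.011).round(4))
a=np.load("scene0.npz")["p"][110:270,210:410,::-1]; b=np.load("side0.npz")["p"][110:275,270:410,::-1]
a=cv2.resize(a,None,fx=2.3,fy=2.3*.98,interpolation=3); b=cv2.resize(b,(322,a.shape[0]),interpolation=3)
print(a.shape,b.shape)
cv2.imwrite("pics/crop0.png",np.hstack([a,b]))
E
```

```text
scene
yellow 210 [243, 183, 20, 15] [252.7 189.5] [ 0.5495 -0.1656  0.206 ] [ 0.4488 -0.1229  0.081 ]
green 67 [388, 121, 12, 8] [393.7 124.8] [0.5814 0.2966 0.198 ] [0.4865 0.4073 0.073 ]
green 116 [312, 136, 15, 10] [318.6 140.6] [0.5008 0.0815 0.198 ] [0.3939 0.1604 0.073 ]
blue 262 [0, 16, 28, 38] [ 9.8 30.7] [-0.6396 -0.4763  0.214 ] [-0.9205 -0.48    0.089 ]
blue 94 [19, 29, 14, 18] [24.4 38.4] [-0.5512 -0.4471  0.214 ] [-0.8187 -0.4463  0.089 ]
blue 347 [283, 181, 24, 19] [294.4 189.7] [ 0.6206 -0.0849  0.214 ] [ 0.5297 -0.0296  0.089 ]
side
blue 192 [307, 127, 24, 11] [319.  131.6] [ 0.6265 -0.1096  0.214 ] [ 0.6614 -0.3503  0.089 ]
(361, 460, 3) (361, 322, 3)
```

View pics/crop0.png

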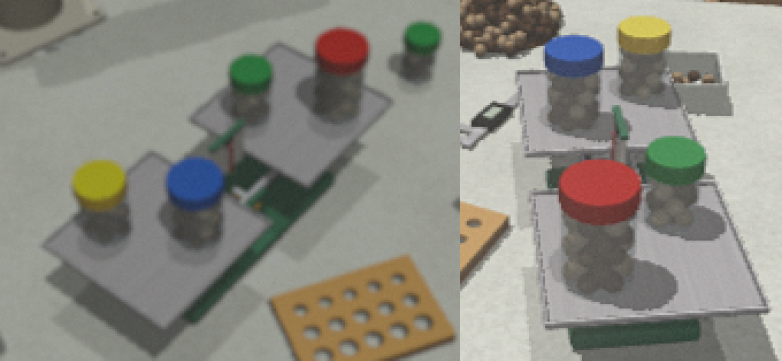

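The crop shows the left pan's corners at about (280,43), (392,99), (308,185), (191,117), and the right pan's at (152,152), (270,230), (165,327), (45,244). The beam looks roughly level. I'll loosen the lid masks and measure.

```bash
sed -i 's/t=(200 if.*/t=110/; s/(v>50)/(v>35)/; s/(h<6)|(h>175)/(h<8)|(h>177)/; s/(h>55)&(h<80)/(h>48)\&(h<90)/' h.py
python3 - <<'E'
from h import *
D={}
for n in("scene","side"):
    f=np.load(n+"0.npz"); p,K,T=f["p"],f["K"],f["T"]; print(n)
    for c,a,b,ce in lids(p):
        g=onz(K,T,*ce,H[c]-.011)
        if a<1500 and 0<g[0]<1: print(c,a,b,ce,onz(K,T,*ce,.125+H[c]-.011).round(4),g.round(4))
f=np.load("scene0.npz");K,T=f["K"],f["T"]
for P in([(280,43),(392,99),(308,185),(191,117)],[(152,152),(270,230),(165,327),(45,244)]):
    q=np.array([onz(K,T,210+x/2.3,110+y/2.254,.128)[:2] for x,y in P]); e=np.roll(q,-1,0)-q
    print(q.round(3).tolist(),q.mean(0).round(4),np.linalg.norm(e,axis=1).round(3),np.degrees(np.arctan2(e[:,1],e[:,0])).round(1))
f=np.load("side0.npz");K,T=f["K"],f["T"]
for P in([(530,193),(716,181),(766,310),(545,325)],[(517,72),(676,70),(694,148),(527,155)]):
    q=np.array([onz(K,T,270+(x-460)/2.3,110+y/361*165,.128)[:2] for x,y in P]); e=np.roll(q,-1,0)-q
    print(q.round(3).tolist(),q.mean(0).round(4),np.linalg.norm(e,axis=1).round(3),np.degrees(np.arctan2(e[:,1],e[:,0])).round(1))
E
```

```text
scene
red 357 [348, 123, 22, 20] [358.3 132.2] [0.5652 0.1722 0.226 ] [0.4645 0.2677 0.101 ]
yellow 408 [242, 181, 23, 23] [253.  191.5] [ 0.5557 -0.1685  0.206 ] [ 0.4559 -0.1262  0.081 ]
green 120 [387, 121, 14, 11] [393.4 125.5] [0.5832 0.2938 0.198 ] [0.4884 0.4041 0.073 ]
green 181 [311, 135, 17, 14] [318.9 141.3] [0.5037 0.0805 0.198 ] [0.3972 0.1592 0.073 ]
blue 1219 [467, 5, 54, 56] [493.4  32.3] [0.4475 0.9078 0.214 ] [0.3305 1.1127 0.089 ]
blue 389 [376, 27, 28, 25] [386.4  40.5] [0.2524 0.5678 0.214 ] [0.106  0.7215 0.089 ]
blue 444 [283, 180, 25, 23] [294.6 190.8] [ 0.6239 -0.0866  0.214 ] [ 0.5335 -0.0315  0.089 ]
side
red 880 [313, 183, 36, 30] [330.2 197. ] [0.5644 0.1682 0.226 ] [0.5814 0.0051 0.101 ]
yellow 317 [339, 118, 22, 16] [349.5 125.4] [ 0.5551 -0.1723  0.206 ] [ 0.5686 -0.4268  0.081 ]
green 258 [352, 173, 24, 14] [363.6 179.3] [0.506  0.0594 0.198 ] [ 0.5051 -0.1244  0.073 ]
green 1010 [340, 346, 34, 38] [356.8 364.5] [0.4937 0.4657 0.198 ] [0.4894 0.3979 0.073 ]
blue 265 [307, 126, 25, 15] [318.3 132.5] [ 0.6275 -0.1045  0.214 ] [ 0.6627 -0.3438  0.089 ]
[[0.424, 0.19], [0.599, 0.238], [0.649, 0.057], [0.468, 0.011]] [0.535  0.1242] [0.182 0.187 0.187 0.184] [  15.2  -74.7 -165.8  103.7]
[[0.489, -0.062], [0.676, -0.022], [0.713, -0.193], [0.535, -0.24]] [ 0.6032 -0.1293] [0.192 0.176 0.184 0.184] [  12.2  -77.7 -165.4  104.6]
[[0.644, 0.055], [0.462, 0.005], [0.418, 0.191], [0.597, 0.236]] [0.5304 0.122 ] [0.189 0.19  0.185 0.187] [-164.7  103.3   14.3  -75.5]
[[0.708, -0.196], [0.514, -0.232], [0.486, -0.054], [0.66, -0.012]] [ 0.5922 -0.1236] [0.198 0.181 0.179 0.19 ] [-169.3   99.    13.4  -75.3]
```

```bash
cat >> h.py <<'E'
from scipy.spatial.transform import Rotation as Ro
B0=np.array([.5655,-.002]); YAW=np.radians(14.5)
BX=np.array([np.cos(YAW),np.sin(YAW)]); BY=np.array([-BX[1],BX[0]])
def inb(p): d=np.asarray(p)[:2]-B0; return (d@BX).round(4),(d@BY).round(4)
def outb(x,y): return B0+x*BX+y*BY
def rel(target,o=None):
    o=o or bot.get_obs(); return (100*Ro.from_quat(o["tool_rot"]).inv().apply(np.asarray(target)-o["eef_pos"])).round(2)
E
python3 - <<'E'
from h import *
F={n:np.load(n+"0.npz") for n in("scene","side")}
P=dict(red=((358.5,132.7),(330.3,197)),yellow=((253,191.8),(349.6,125.6)),blue=((294.7,191.2),(318.8,135)),green=((318.9,142.5),(363.7,182.8)))
for c,(a,b) in P.items():
    A=[onz(F[n]["K"],F[n]["T"],*q,.114+H[c])[:2] for n,q in zip(F,(a,b))]
    t,g=tri(ray(F["scene"]["K"],F["scene"]["T"],*a),ray(F["side"]["K"],F["side"]["T"],*b))
    m=np.mean(A,0); print(c,np.round(A,4).tolist(),"tri",t.round(4),g.round(4),"zexp",.114+H[c],"bal",inb(m))
o=bot.get_obs();R=Ro.from_quat(o["tool_rot"]).as_matrix();print(R.round(3),o["joint_pos"],o["grip_width"])
print("greenb",inb((.489,.4)),rel((.489,.4,.20)))
E
```

```text
red [[0.5671, 0.1714], [0.5642, 0.1682]] tri [0.5656 0.1707 0.2267] 0.0037 zexp 0.226 bal (np.float64(0.0432), np.float64(0.1663))
yellow [[0.5565, -0.1691], [0.5548, -0.1712]] tri [ 0.5555 -0.1693  0.2063] 0.002 zexp 0.20600000000000002 bal (np.float64(-0.0516), np.float64(-0.1603))
blue [[0.6251, -0.0871], [0.6244, -0.0917]] tri [ 0.6248 -0.0879  0.2153] 0.0023 zexp 0.21400000000000002 bal (np.float64(0.0355), np.float64(-0.0995))
green [[0.5076, 0.0775], [0.5051, 0.0723]] tri [0.5066 0.0765 0.1996] 0.0037 zexp 0.198 bal (np.float64(-0.038), np.float64(0.0893))
[[ 0.297  0.955 -0.   ]
 [ 0.955 -0.297 -0.002]
 [-0.002  0.    -1.   ]] [ 1.26903505e+00  2.41223752e-01  4.04845817e-03  1.33522250e+00
 -6.22953462e-06  1.57082983e+00] 0.085625393258828
greenb (np.float64(0.0266), np.float64(0.4083)) [ 2.78 34.8   4.46]
```

Triangulated lid heights match expectation within 2 mm. In the balance frame (mm): red (43,166), green A (-38,89), blue (35,-99), yellow (-52,-160). Green B stands on the bench at world (0.489, 0.399). I'll go above green B with the jaws turned along the balance's x axis.

Request:
play_rows:
  motion:
    - {"fingers": -1, "translation": [0.3, 4, 0.8], "roll": 6}
    - {"fingers": -1, "translation": [0.6, 8, 1.7], "roll": 12}
    - {"fingers": -1, "translation": [0.9, 12, 2.6], "roll": 18}
    - {"fingers": -1, "translation": [1.2, 16, 3.5], "roll": 24}
    - {"fingers": -1, "translation": [1.5, 20, 4.3], "roll": 30}
    - {"fingers": -1, "translation": [1.8, 24, 5.2], "roll": 36}
    - {"fingers": -1, "translation": [2.1, 28, 6], "roll": 42}
    - {"fingers": -1, "translation": [2.4, 31.5, 6.8], "roll": 48}
    - {"fingers": -1, "translation": [2.6, 34, 7.5], "roll": 54}
    - {"fingers": -1, "translation": [2.66, 34.84, 7.5], "roll": 58.2}
    - {"fingers": -1, "translation": [2.66, 34.84, 7.5], "roll": 58.2}
    - {"fingers": -1, "translation": [2.66, 34.84, 7.5], "roll": 58.2}

```text
clock: 1.15
eef_pos: [0.4891, 0.3988, 0.1695]
tool_rot: [0.992, 0.127, -0.001, 0.0]
ft_force: [-0.1, 0.4, 0.4]
grip_width: 0.0851
```

```bash
cat > w.py <<'E'
from h import *
import sys
# wrist look: lid candidates on plane of lid centre, with pan height arg
zp=float(sys.argv[1]); p,K,T=shot("wrist"); o=bot.get_obs()
if len(sys.argv)>2: cv2.imwrite("pics/"+sys.argv[2],p[:,:,::-1])
print("clock",o["clock"],"eef",o["eef_pos"].round(4),"bal",inb(o["eef_pos"]),"w",o["grip_width"],"F",np.round(o["ft_force"],1),"xang",np.degrees(np.arctan2(*Ro.from_quat(o["tool_rot"]).as_matrix()[1::-1,0])).round(1))
for c,a,b,ce in lids(p):
    if a>500:
        g=onz(K,T,*ce,zp+H[c]-.011); print(c,a,b,ce,g[:2].round(4),"bal",inb(g),"rel",rel([g[0],g[1],o["eef_pos"][2]],o))
E
python3 w.py 0 wr1.png
```

```text
clock 1.2 eef [0.4885 0.3992 0.17  ] bal (np.float64(0.0259), np.float64(0.4077)) w 0.0853541015457813 F [-0.5  1.1 -0.3] xang 14.6
green 3492 [286, 176, 66, 69] [318.6 210.4] [0.4914 0.3978] bal (np.float64(0.0284), np.float64(0.4057)) rel [ 0.24  0.21 -0.  ]
```

View pics/wr1.png

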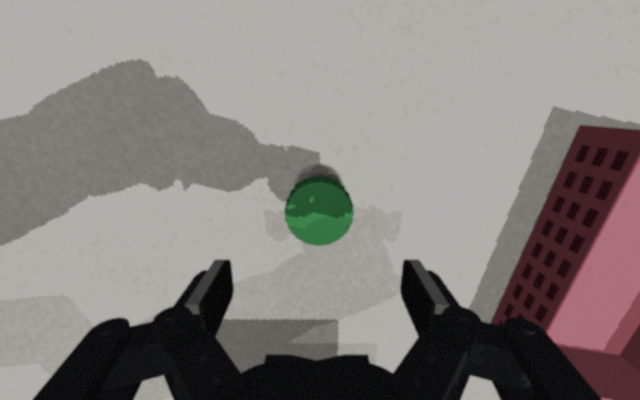

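The wrist view shows green B's lid at (318,210), centred between the fingers. It agrees with the other views within 3 mm. Descend and grip.

Request:
play_rows:
  motion:
    - {"fingers": -1, "translation": [0.2, 0.1, 2.5], "roll": 0}
    - {"fingers": -1, "translation": [0.2, 0.1, 5], "roll": 0}
    - {"fingers": -1, "translation": [0.2, 0.1, 7.5], "roll": 0}
    - {"fingers": -1, "translation": [0.2, 0.1, 9.5], "roll": 0}
    - {"fingers": -1, "translation": [0.2, 0.1, 10.3], "roll": 0}
    - {"fingers": -1, "translation": [0.2, 0.1, 10.3], "roll": 0}
    - {"fingers": 1, "translation": [0.2, 0.1, 10.3], "roll": 0}
    - {"fingers": 1, "translation": [0.2, 0.1, 10.3], "roll": 0}
    - {"fingers": 1, "translation": [0.2, 0.1, 10.3], "roll": 0}
    - {"fingers": 1, "translation": [0.2, 0.1, 10.3], "roll": 0}
    - {"fingers": 1, "translation": [0.2, 0.1, 10.3], "roll": 0}
    - {"fingers": 1, "translation": [0.2, 0.1, 10.3], "roll": 0}
    - {"fingers": 1, "translation": [0.2, 0.1, 9.9], "roll": 0}
    - {"fingers": 1, "translation": [0.2, 0.1, 8.5], "roll": 0}
    - {"fingers": 1, "translation": [0.2, 0.1, 6.5], "roll": 0}
    - {"fingers": 1, "translation": [0.2, 0.1, 4], "roll": 0}

```text
clock: 2.53
eef_pos: [0.4904, 0.3978, 0.1294]
tool_rot: [0.992, 0.126, -0.002, 0.001]
ft_force: [0.9, 0.5, -1.0]
grip_width: 0.0525
```

Held at 52.5 mm. Lift over the red jar and carry to the free corner of the right pan.

Request:
play_rows:
  motion:
    - {"fingers": 1, "translation": [0, 0.5, -2.5], "roll": 0}
    - {"fingers": 1, "translation": [0, 1.5, -6], "roll": 0}
    - {"fingers": 1, "translation": [0.2, 3, -9.5], "roll": 0}
    - {"fingers": 1, "translation": [0.3, 5, -13], "roll": 0}
    - {"fingers": 1, "translation": [0.5, 7.5, -16], "roll": 0}
    - {"fingers": 1, "translation": [0.6, 10, -19], "roll": 0}
    - {"fingers": 1, "translation": [0.8, 13, -21], "roll": 0}
    - {"fingers": 1, "translation": [0.9, 16.5, -21.6], "roll": 0}
    - {"fingers": 1, "translation": [1, 20, -21.6], "roll": 0}
    - {"fingers": 1, "translation": [1.1, 24, -21.6], "roll": 0}
    - {"fingers": 1, "translation": [1.2, 28, -21.6], "roll": 0}
    - {"fingers": 1, "translation": [1.3, 32, -21.6], "roll": 0}
    - {"fingers": 1, "translation": [1.4, 36, -21.6], "roll": 0}
    - {"fingers": 1, "translation": [1.5, 40, -21.6], "roll": 0}
    - {"fingers": 1, "translation": [1.6, 44, -21.6], "roll": 0}
    - {"fingers": 1, "translation": [1.7, 48, -21.6], "roll": 0}
    - {"fingers": 1, "translation": [1.8, 52, -21.6], "roll": 0}
    - {"fingers": 1, "translation": [1.8, 55.5, -21.6], "roll": 0}
    - {"fingers": 1, "translation": [1.8, 58, -21], "roll": 0}
    - {"fingers": 1, "translation": [1.8, 59.1, -20], "roll": 0}

```text
clock: 4.2
eef_pos: [0.6573, -0.1735, 0.3304]
tool_rot: [0.992, 0.124, 0.001, 0.001]
ft_force: [0.6, 1.0, -0.8]
grip_width: 0.0524
```

```bash
python3 w.py .125 wr2.png; python3 - <<'E'
from h import *
p,K,T=shot("scene"); cv2.imwrite("pics/s2.png",cv2.resize(p[90:280,200:420,::-1],None,fx=3,fy=3,interpolation=3))
E
```

```text
clock 4.25 eef [ 0.6568 -0.1736  0.3268] bal (np.float64(0.0454), np.float64(-0.189)) w 0.05249714641224722 F [-0.7 -0.7 -2.5] xang 14.2
yellow 4130 [166, 132, 76, 71] [202.9 166.8] [ 0.5551 -0.17  ] bal (np.float64(-0.0521), np.float64(-0.1601)) rel [-9.76 -2.84  0.03]
green 10425 [259, 224, 116, 116] [316.5 282.1] [ 0.681  -0.2639] bal (np.float64(0.0462), np.float64(-0.2825)) rel [ 0.13  9.35 -0.  ]
blue 5644 [261, 47, 82, 88] [301.3  90.1] [ 0.6241 -0.0884] bal (np.float64(0.0351), np.float64(-0.0983)) rel [-1.07 -9.06  0.  ]
```

View pics/wr2.png

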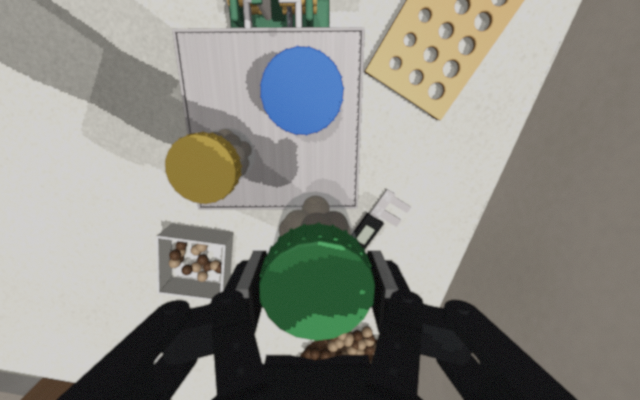

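The wrist view shows the right pan with corners at (178,32), (361,30), (356,206), (~200,206) and the jar held upright. Yellow and blue match my earlier positions within 1 mm. Checking the pan corners against my slot.

```bash
python3 - <<'E'
from h import *
p,K,T=shot("wrist")
for q in((178,32),(361,30),(356,206),(200,207)): print(q,[inb(onz(K,T,*q,z)) for z in(.13,.12)])
print(bot.get_obs()["eef_pos"])
E
```

```text
(178, 32) [(np.float64(-0.09), np.float64(-0.0382)), (np.float64(-0.0941), np.float64(-0.0361))]
(361, 30) [(np.float64(0.089), np.float64(-0.0371)), (np.float64(0.0903), np.float64(-0.035))]
(356, 206) [(np.float64(0.0913), np.float64(-0.2187)), (np.float64(0.0927), np.float64(-0.2222))]
(200, 207) [(np.float64(-0.0917), np.float64(-0.2197)), (np.float64(-0.0959), np.float64(-0.2232))]
[ 0.65618639 -0.16904486  0.32846155]
```

Pan model holds within 3 mm. The slot at (45,-185) is clear, so lower the jar.

Request:
play_rows:
  motion:
    - {"fingers": 1, "translation": [0, 0, 2], "roll": 0}
    - {"fingers": 1, "translation": [0, 0, 5], "roll": 0}
    - {"fingers": 1, "translation": [0, 0, 8], "roll": 0}
    - {"fingers": 1, "translation": [0, 0, 10.5], "roll": 0}
    - {"fingers": 1, "translation": [0, 0, 12], "roll": 0}
    - {"fingers": 1, "translation": [0, 0, 12.6], "roll": 0}
    - {"fingers": 1, "translation": [0, 0, 13.1], "roll": 0}
    - {"fingers": 1, "translation": [0, 0, 13.5], "roll": 0}
    - {"fingers": 1, "translation": [0, 0, 13.8], "roll": 0}
    - {"fingers": 1, "translation": [0, 0, 14.1], "roll": 0}
    - {"fingers": 1, "translation": [0, 0, 14.4], "roll": 0}
    - {"fingers": 1, "translation": [0, 0, 14.4], "roll": 0}
    - {"fingers": 1, "translation": [0, 0, 14.4], "roll": 0}

```text
clock: 5.43
eef_pos: [0.6568, -0.169, 0.1864]
tool_rot: [0.992, 0.126, -0.0, 0.0]
ft_force: [-0.1, 0.2, 1.9]
grip_width: 0.0523
```

```bash
python3 -c "
from h import *
o=bot.get_obs();print(o['eef_pos'],o['ft_force'],inb(o['eef_pos']))"
```

```text
[ 0.65683476 -0.16904223  0.18638664] [-0.05311157  0.18219787  1.93028108] (np.float64(0.0466), np.float64(-0.1846))
```

Request:
play_rows:
  motion:
    - {"fingers": 1, "translation": [0, 0, 0.2], "roll": 0}
    - {"fingers": 1, "translation": [0, 0, 0.4], "roll": 0}
    - {"fingers": 1, "translation": [0, 0, 0.4], "roll": 0}
    - {"fingers": 1, "translation": [0, 0, 0.4], "roll": 0}

```text
clock: 5.77
eef_pos: [0.6571, -0.1693, 0.185]
tool_rot: [0.992, 0.126, 0.001, 0.001]
ft_force: [-3.8, 1.0, 7.8]
grip_width: 0.0525
```

Firm contact (8 N), so the pan is on its stop. Release with a limited opening and rise.

Request:
play_rows:
  motion:
    - {"fingers": 1, "translation": [0, 0, -0.2], "roll": 0}
    - {"fingers": 0.0, "translation": [0, 0, -0.2], "roll": 0}
    - {"fingers": -0.5, "translation": [0, 0, -0.2], "roll": 0}
    - {"fingers": -0.55, "translation": [0, 0, -0.2], "roll": 0}
    - {"fingers": -0.55, "translation": [0, 0, -0.2], "roll": 0}
    - {"fingers": -0.55, "translation": [0, 0, -0.2], "roll": 0}
    - {"fingers": -0.55, "translation": [0, 0, -1.5], "roll": 0}
    - {"fingers": -0.55, "translation": [0, 0, -4.0], "roll": 0}
    - {"fingers": -0.6, "translation": [0, 0, -7.5], "roll": 0}
    - {"fingers": -0.7, "translation": [0, 0, -11], "roll": 0}
    - {"fingers": -0.8, "translation": [-3, -0.8, -12], "roll": 0}
    - {"fingers": -0.8, "translation": [-6, -1.5, -12], "roll": 0}
    - {"fingers": -0.8, "translation": [-9.5, -2.4, -12], "roll": 0}
    - {"fingers": -0.8, "translation": [-9.8, -2.4, -12], "roll": 0}
    - {"fingers": -0.8, "translation": [-9.8, -2.4, -12], "roll": 0}

```text
clock: 7.02
eef_pos: [0.5535, -0.1701, 0.3025]
tool_rot: [0.992, 0.126, -0.001, -0.0]
ft_force: [0.0, -0.4, 1.1]
grip_width: 0.0767
```

```bash
python3 w.py .115 wr3.png; python3 - <<'E'
from h import *
p,K,T=shot("scene"); cv2.imwrite("pics/s3.png",cv2.resize(p[90:280,200:420,::-1],None,fx=3,fy=3,interpolation=3))
E
```

```text
clock 7.0667 eef [ 0.5555 -0.1703  0.3029] bal (np.float64(-0.0518), np.float64(-0.1605)) w 0.07698355821499048 F [ 1.1 -0.1  1.2] xang 14.5
yellow 4142 [283, 169, 73, 74] [319.  205.8] [ 0.5561 -0.1704] bal (np.float64(-0.0513), np.float64(-0.1606)) rel [0.05 0.02 0.  ]
green 3056 [395, 200, 66, 63] [427.5 230.6] [ 0.6572 -0.1715] bal (np.float64(0.0464), np.float64(-0.187)) rel [9.82 2.65 0.01]
blue 6285 [390, 88, 94, 88] [437.2 131.4] [ 0.6264 -0.0881] bal (np.float64(0.0374), np.float64(-0.0986)) rel [ 8.92 -6.19  0.01]
```

View pics/wr3.png

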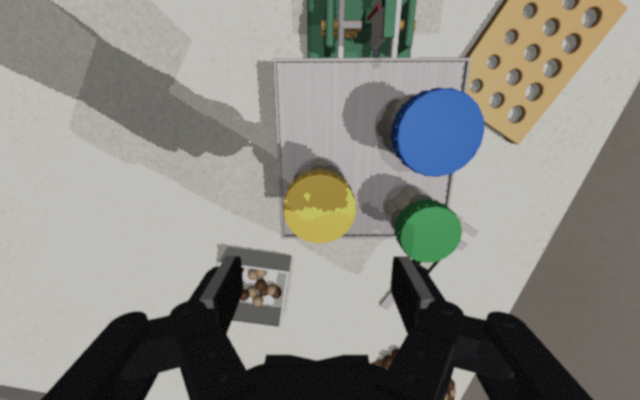

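Green B stands upright at (46,-187) and the gripper is centred over yellow (0.5 mm off). Grip yellow and lift it.

Request:
play_rows:
  motion:
    - {"fingers": -0.9, "translation": [0, 0, 3], "roll": 0}
    - {"fingers": -0.9, "translation": [0, 0, 6], "roll": 0}
    - {"fingers": -0.9, "translation": [0, 0, 8.5], "roll": 0}
    - {"fingers": -0.9, "translation": [0, 0, 10.3], "roll": 0}
    - {"fingers": -0.9, "translation": [0, 0, 11.2], "roll": 0}
    - {"fingers": -0.9, "translation": [0, 0, 11.2], "roll": 0}
    - {"fingers": 1, "translation": [0, 0, 11.2], "roll": 0}
    - {"fingers": 1, "translation": [0, 0, 11.2], "roll": 0}
    - {"fingers": 1, "translation": [0, 0, 11.2], "roll": 0}
    - {"fingers": 1, "translation": [0, 0, 11.2], "roll": 0}
    - {"fingers": 1, "translation": [0, 0, 11.2], "roll": 0}
    - {"fingers": 1, "translation": [0, 0, 11.0], "roll": 0}
    - {"fingers": 1, "translation": [0, 0, 10.5], "roll": 0}
    - {"fingers": 1, "translation": [0, 0, 9.5], "roll": 0}
    - {"fingers": 1, "translation": [0, 0, 7.5], "roll": 0}
    - {"fingers": 1, "translation": [0, 0, 4.5], "roll": 0}
    - {"fingers": 1, "translation": [0, 0, 1], "roll": 0}
    - {"fingers": 1, "translation": [0, 0, -1], "roll": 0}
    - {"fingers": 1, "translation": [0, 0, -1], "roll": 0}

```text
clock: 8.7
eef_pos: [0.5577, -0.1708, 0.3188]
tool_rot: [0.992, 0.126, 0.005, 0.002]
ft_force: [0.2, -0.6, -0.6]
grip_width: 0.0586
```

Request:
play_rows:
  motion:
    - {"fingers": 1, "translation": [0, -2, -1.5], "roll": 0}
    - {"fingers": 1, "translation": [0, -5, -2], "roll": 0}
    - {"fingers": 1, "translation": [0, -8.5, -2], "roll": 0}
    - {"fingers": 1, "translation": [0, -12, -2], "roll": 0}
    - {"fingers": 1, "translation": [0, -15.5, -2], "roll": 0}
    - {"fingers": 1, "translation": [0, -19, -2], "roll": 0}
    - {"fingers": 1, "translation": [0, -22.5, -2], "roll": 0}
    - {"fingers": 1, "translation": [0, -26, -2], "roll": 0}
    - {"fingers": 1, "translation": [0, -29.5, -2], "roll": 0}
    - {"fingers": 1, "translation": [0, -32, -1.5], "roll": 0}
    - {"fingers": 1, "translation": [0, -33.2, 0], "roll": 0}
    - {"fingers": 1, "translation": [0, -33.2, 0], "roll": 0}
    - {"fingers": 1, "translation": [0, -33.2, 0], "roll": 0}

```text
clock: 9.78
eef_pos: [0.4716, 0.1514, 0.3112]
tool_rot: [0.992, 0.127, -0.002, 0.001]
ft_force: [0.6, -0.5, -1.2]
grip_width: 0.0585
```

```bash
python3 w.py .115 wr4.png
```

```text
clock 9.8333 eef [0.4723 0.1509 0.3119] bal (np.float64(-0.0519), np.float64(0.1713)) w 0.05865124051669621 F [-0.2 -0.2 -1.3] xang 14.5
red 5782 [391, 176, 92, 84] [436.1 217.1] [0.5676 0.1695] bal (np.float64(0.045), np.float64(0.1655)) rel [ 9.69  0.58 -0.02]
yellow 13247 [251, 213, 132, 129] [316.5 279.3] [0.4915 0.0754] bal (np.float64(-0.0523), np.float64(0.0935)) rel [-0.04  7.79  0.01]
```

View pics/wr4.png

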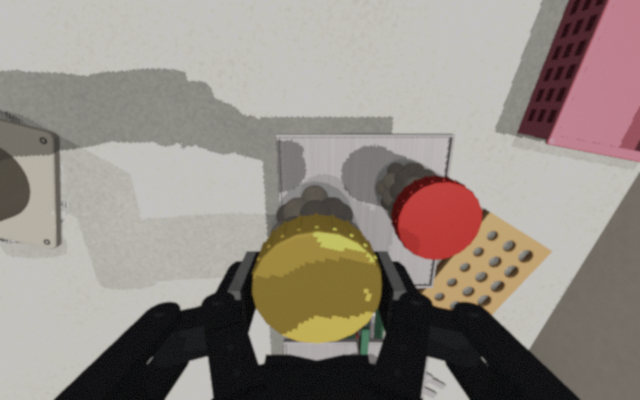

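Yellow hangs at (317,279), inside the left pan's left edge, clear of red at (436,217). Lower it.

Request:
play_rows:
  motion:
    - {"fingers": 1, "translation": [0, 0, 2.5], "roll": 0}
    - {"fingers": 1, "translation": [0, 0, 5.5], "roll": 0}
    - {"fingers": 1, "translation": [0, 0, 8], "roll": 0}
    - {"fingers": 1, "translation": [0, 0, 9.8], "roll": 0}
    - {"fingers": 1, "translation": [0, 0, 10.6], "roll": 0}
    - {"fingers": 1, "translation": [0, 0, 11.1], "roll": 0}
    - {"fingers": 1, "translation": [0, 0, 11.5], "roll": 0}
    - {"fingers": 1, "translation": [0, 0, 11.8], "roll": 0}
    - {"fingers": 1, "translation": [0, 0, 12.0], "roll": 0}
    - {"fingers": 1, "translation": [0, 0, 12.0], "roll": 0}
    - {"fingers": 1, "translation": [0, 0, 12.0], "roll": 0}

```text
clock: 10.75
eef_pos: [0.4732, 0.1513, 0.193]
tool_rot: [0.992, 0.126, 0.001, -0.0]
ft_force: [1.1, -0.4, -0.9]
grip_width: 0.0586
```

Request:
play_rows:
  motion:
    - {"fingers": 1, "translation": [0, 0, 0.1], "roll": 0}
    - {"fingers": 1, "translation": [0, 0, 0.2], "roll": 0}
    - {"fingers": 1, "translation": [0, 0, 0.2], "roll": 0}
    - {"fingers": 1, "translation": [0, 0, 0.2], "roll": 0}

```text
clock: 11.08
eef_pos: [0.4732, 0.1515, 0.1921]
tool_rot: [0.992, 0.126, 0.001, -0.0]
ft_force: [-2.8, -0.9, 6.6]
grip_width: 0.0585
```

Contact at 7 N. Release and move above green A.

Request:
play_rows:
  motion:
    - {"fingers": 1, "translation": [0, 0, -0.1], "roll": 0}
    - {"fingers": 0.0, "translation": [0, 0, -0.1], "roll": 0}
    - {"fingers": -0.6, "translation": [0, 0, -0.1], "roll": 0}
    - {"fingers": -0.65, "translation": [0, 0, -0.1], "roll": 0}
    - {"fingers": -0.65, "translation": [0, 0, -0.1], "roll": 0}
    - {"fingers": -0.65, "translation": [0, 0, -0.1], "roll": 0}
    - {"fingers": -0.65, "translation": [0, 0, -1.5], "roll": 0}
    - {"fingers": -0.65, "translation": [0, 0, -4.0], "roll": 0}
    - {"fingers": -0.65, "translation": [0, 0, -7.5], "roll": 0}
    - {"fingers": -0.65, "translation": [0, 0, -11], "roll": 0}
    - {"fingers": -0.65, "translation": [0.7, 4, -11.5], "roll": 0}
    - {"fingers": -0.65, "translation": [1.4, 8, -11.5], "roll": 0}
    - {"fingers": -0.65, "translation": [1.4, 8.3, -11.5], "roll": 0}
    - {"fingers": -0.65, "translation": [1.4, 8.3, -11.5], "roll": 0}

```text
clock: 12.25
eef_pos: [0.5077, 0.0726, 0.305]
tool_rot: [0.992, 0.124, -0.0, -0.0]
ft_force: [-0.1, 0.3, 0.0]
grip_width: 0.0706
```

```bash
python3 w.py .115 wr5.png
```

```text
clock 12.3 eef [0.5071 0.0737 0.3048] bal (np.float64(-0.0376), np.float64(0.0879)) w 0.07080863036947839 F [-0.4 -0.1 -0.1] xang 14.4
red 8164 [380, 53, 105, 102] [432.7 103.5] [0.5669 0.1713] bal (np.float64(0.0448), np.float64(0.1674)) rel [ 8.22 -7.96 -0.  ]
yellow 5359 [255, 53, 81, 86] [294.9  95. ] [0.4707 0.153 ] bal (np.float64(-0.0529), np.float64(0.1738)) rel [-1.55 -8.59  0.01]
green 3029 [287, 168, 61, 65] [316.6 200. ] [0.508  0.0734] bal (np.float64(-0.0368), np.float64(0.0874)) rel [ 0.08  0.05 -0.  ]
```

View pics/wr5.png

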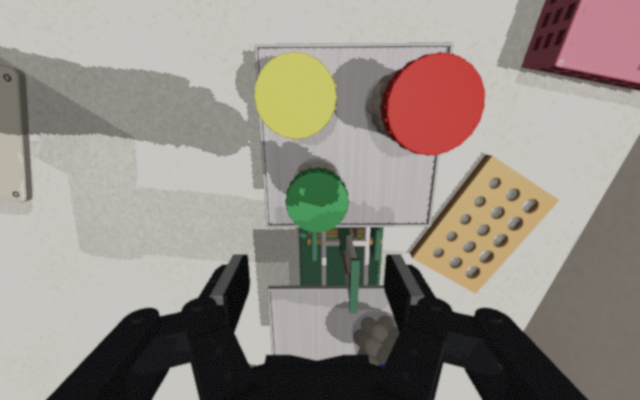

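Green A's lid is at (317,200), within 1 mm of centre. Yellow stands upright at (295,95). Grip green A and lift it.

Request:
play_rows:
  motion:
    - {"fingers": -0.7, "translation": [0.1, 0, 3], "roll": 0}
    - {"fingers": -0.7, "translation": [0.1, 0, 6.5], "roll": 0}
    - {"fingers": -0.7, "translation": [0.1, 0, 9.5], "roll": 0}
    - {"fingers": -0.7, "translation": [0.1, 0, 11.3], "roll": 0}
    - {"fingers": -0.7, "translation": [0.1, 0, 12.1], "roll": 0}
    - {"fingers": -0.7, "translation": [0.1, 0, 12.1], "roll": 0}
    - {"fingers": 1, "translation": [0.1, 0, 12.1], "roll": 0}
    - {"fingers": 1, "translation": [0.1, 0, 12.1], "roll": 0}
    - {"fingers": 1, "translation": [0.1, 0, 12.1], "roll": 0}
    - {"fingers": 1, "translation": [0.1, 0, 12.1], "roll": 0}
    - {"fingers": 1, "translation": [0.1, 0, 12.1], "roll": 0}
    - {"fingers": 1, "translation": [0.1, 0, 11.8], "roll": 0}
    - {"fingers": 1, "translation": [0.1, 0, 11.2], "roll": 0}
    - {"fingers": 1, "translation": [0.1, 0, 10], "roll": 0}
    - {"fingers": 1, "translation": [0.1, 0, 8], "roll": 0}
    - {"fingers": 1, "translation": [0.1, 0, 5], "roll": 0}
    - {"fingers": 1, "translation": [0.1, 0, 2], "roll": 0}
    - {"fingers": 1, "translation": [0.1, 0, 0], "roll": 0}
    - {"fingers": 1, "translation": [0.1, 0, 0], "roll": 0}

```text
clock: 13.88
eef_pos: [0.5101, 0.0748, 0.3106]
tool_rot: [0.992, 0.126, 0.005, -0.0]
ft_force: [0.4, -0.2, -0.7]
grip_width: 0.0525
```

Request:
play_rows:
  motion:
    - {"fingers": 1, "translation": [-0.4, 2, 0], "roll": 0}
    - {"fingers": 1, "translation": [-0.8, 5, 0], "roll": 0}
    - {"fingers": 1, "translation": [-1.2, 8.5, 0], "roll": 0}
    - {"fingers": 1, "translation": [-1.4, 12, 0], "roll": 0}
    - {"fingers": 1, "translation": [-1.4, 15.5, 0], "roll": 0}
    - {"fingers": 1, "translation": [-1.4, 19, 0], "roll": 0}
    - {"fingers": 1, "translation": [-1.4, 21.5, 0], "roll": 0}
    - {"fingers": 1, "translation": [-1.4, 22.8, 0], "roll": 0}
    - {"fingers": 1, "translation": [-1.4, 22.8, 1], "roll": 0}
    - {"fingers": 1, "translation": [-1.4, 22.8, 3], "roll": 0}
    - {"fingers": 1, "translation": [-1.4, 22.8, 6], "roll": 0}
    - {"fingers": 1, "translation": [-1.4, 22.8, 8], "roll": 0}
    - {"fingers": 1, "translation": [-1.4, 22.8, 9.2], "roll": 0}
    - {"fingers": 1, "translation": [-1.4, 22.8, 9.8], "roll": 0}
    - {"fingers": 1, "translation": [-1.4, 22.8, 10.2], "roll": 0}
    - {"fingers": 1, "translation": [-1.4, 22.8, 10.6], "roll": 0}
    - {"fingers": 1, "translation": [-1.4, 22.8, 10.9], "roll": 0}
    - {"fingers": 1, "translation": [-1.4, 22.8, 11.1], "roll": 0}
    - {"fingers": 1, "translation": [-1.4, 22.8, 11.1], "roll": 0}
    - {"fingers": 1, "translation": [-1.4, 22.8, 11.1], "roll": 0}

```text
clock: 15.55
eef_pos: [0.552, -0.1496, 0.1949]
tool_rot: [0.992, 0.126, 0.001, 0.0]
ft_force: [0.1, -0.3, -0.2]
grip_width: 0.0522
```

```bash
python3 w.py .125; python3 - <<'E'
from h import *
f=np.load("side0.npz")
p,K,T=shot("side"); cv2.imwrite("pics/side6.png",cv2.resize(p[80:300,260:420,::-1],None,fx=2.7,fy=2.7,interpolation=3))
E
```

```text
clock 15.6 eef [ 0.552  -0.1497  0.1949] bal (np.float64(-0.05), np.float64(-0.1396)) w 0.05247174989074142 F [-0.5  0.1 -0.7] xang 14.5
green 10254 [259, 222, 116, 114] [316.2 279.8] [ 0.5526 -0.1509] bal (np.float64(-0.0498), np.float64(-0.1409)) rel [0.02 0.13 0.  ]
green 2248 [472, 301, 82, 73] [518.9 331.4] [ 0.664  -0.1546] bal (np.float64(0.0571), np.float64(-0.1724)) rel [1.072e+01 3.290e+00 1.000e-02]
blue 24496 [441, 130, 196, 164] [539.  209.7] [ 0.6272 -0.0876] bal (np.float64(0.0383), np.float64(-0.0983)) rel [ 8.84 -4.13  0.01]
```

View pics/side6.png

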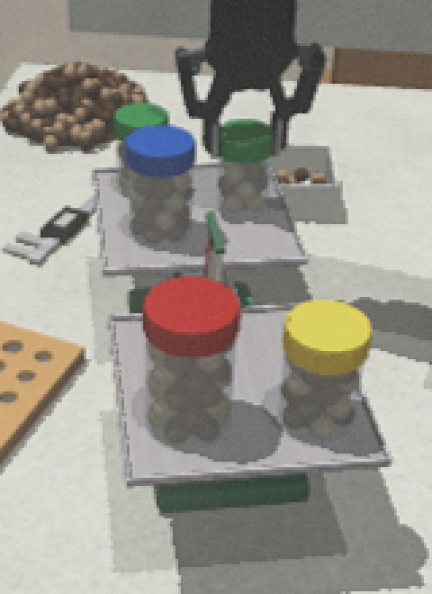

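The side view shows all five jars upright on the pans, with green A still in the gripper at about (243,145) and its underside on the right pan. Lower 2 mm more, release and back away.

Request:
play_rows:
  motion:
    - {"fingers": 1, "translation": [0, 0, 0.1], "roll": 0}
    - {"fingers": 1, "translation": [0, 0, 0.2], "roll": 0}
    - {"fingers": 1, "translation": [0, 0, 0.2], "roll": 0}
    - {"fingers": 0.0, "translation": [0, 0, 0.2], "roll": 0}
    - {"fingers": -0.5, "translation": [0, 0, 0.2], "roll": 0}
    - {"fingers": -0.6, "translation": [0, 0, 0.2], "roll": 0}
    - {"fingers": -0.6, "translation": [0, 0, 0.2], "roll": 0}
    - {"fingers": -0.6, "translation": [0, 0, 0.2], "roll": 0}
    - {"fingers": -0.6, "translation": [0, 0, -1], "roll": 0}
    - {"fingers": -0.6, "translation": [0, 0, -3], "roll": 0}
    - {"fingers": -0.6, "translation": [0, 0, -6], "roll": 0}
    - {"fingers": -0.6, "translation": [0, 0, -9.5], "roll": 0}
    - {"fingers": -0.6, "translation": [0, 0, -13], "roll": 0}
    - {"fingers": -0.6, "translation": [-4, 0, -13], "roll": 0}
    - {"fingers": -0.6, "translation": [-8, 0, -13], "roll": 0}
    - {"fingers": -0.6, "translation": [-12, 0, -13], "roll": 0}
    - {"fingers": -0.6, "translation": [-15, 0, -13], "roll": 0}
    - {"fingers": -0.6, "translation": [-15, 0, -13], "roll": 0}
    - {"fingers": -0.6, "translation": [-15, 0, -13], "roll": 0}
    - {"fingers": -0.6, "translation": [-15, 0, -13], "roll": 0}

```text
clock: 17.32
eef_pos: [0.407, -0.1874, 0.3247]
tool_rot: [0.992, 0.126, 0.001, 0.0]
ft_force: [0.1, -0.5, 0.4]
grip_width: 0.068
```

```bash
python3 - <<'E'
from h import *
for _ in range(10): a,K,T=shot("scene")
b,_,_=shot("side"); o=bot.get_obs(); print(o["clock"],o["eef_pos"])
w=shot("wrist")
for c,ar,bb,ce in lids(a):
    g=onz(K,T,*ce,.114+H[c])
    if ar<1000 and abs(inb(g)[0])<.1 and abs(inb(g)[1])<.25: print(c,ar,inb(g))
A=cv2.resize(a[110:270,215:405,::-1],(475,400),interpolation=3); Bm=cv2.resize(b[100:270,275:405,::-1],(306,400),interpolation=3)
cv2.imwrite("pics/end.png",np.hstack([A,Bm]))
E
```

```text
17.8667 [ 0.40663688 -0.1870989   0.32414596]
red 354 (np.float64(0.0436), np.float64(0.1684))
yellow 284 (np.float64(-0.0514), np.float64(0.1746))
green 244 (np.float64(-0.0547), np.float64(-0.1358))
green 327 (np.float64(0.0434), np.float64(-0.1831))
blue 444 (np.float64(0.0354), np.float64(-0.0965))
```

View pics/end.png

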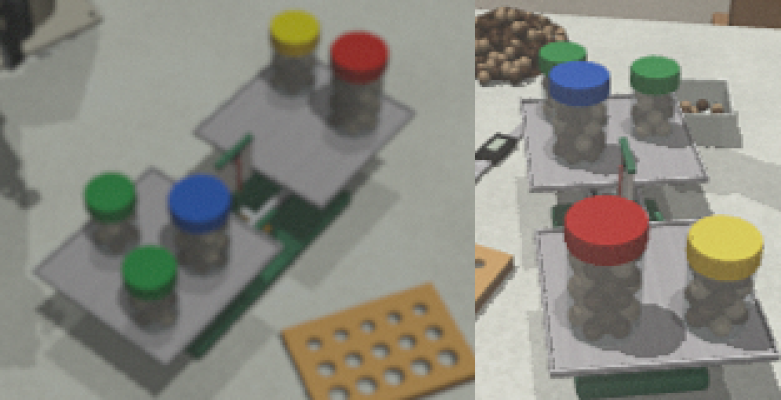

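All five stand upright: yellow and red on the left pan, blue and both greens on the right. I'll check the level numerically by the pan edges' height against the first picture. The pans were then loaded with a nominal 350/350 g.

```bash
python3 - <<'E'
from h import *
a=np.load("side0.npz"); b,K,T=shot("side"); print(bot.get_obs()["clock"])
for nm,y in(("L",.225),("R",-.035)):
    for x in(-.03,.0,.03,.06):
        q=outb(x,y); u,v=proj(K,T,[*q,.122]); u2,v2=proj(K,T,[*q,.132])
        pr=[]
        for im in(a["p"],b):
            g=cv2.cvtColor(im,cv2.COLOR_RGB2GRAY).astype(np.float32); c=int(round(u)); r=int(v)
            pr.append(g[r-12:r+13,c-2:c+3].copy())
        w=cv2.createHanningWindow((5,25),cv2.CV_32F)
        col=[cv2.resize(z.mean(1)[:,None],(1,250),interpolation=cv2.INTER_CUBIC).ravel() for z in pr]
        col=[np.gradient(z) for z in col]
        s=[np.dot(col[0][40:210],col[1][40+k:210+k]) for k in range(-40,41)]
        print(nm,x,"edge shift px (down +)",(np.argmax(s)-40)/10,"px per 10mm up",round(v2-v,1))
# red pointer on the dial: sub-pixel
for n in("scene","side"):
    i0=np.load(n+"0.npz"); i1=shot(n)[0]; K,T=i0["K"],i0["T"]
    u,v=proj(K,T,[*B0,.165]); 
    for im in(i0["p"],i1):
        c=im[int(v)-16:int(v)+17,int(u)-12:int(u)+13].astype(int); m=(c[...,0]-c[...,1:].max(2)); m=np.clip(m-15,0,None)
        ys,xs=np.mgrid[:33,:25]; print(n,m.sum(),(m*xs).sum()/max(m.sum(),1),(m*ys).sum()/max(m.sum(),1))
E
```

```text
17.9667
L -0.03 edge shift px (down +) 0.0 px per 10mm up -3.7
L 0.0 edge shift px (down +) 0.0 px per 10mm up -3.7
L 0.03 edge shift px (down +) 0.0 px per 10mm up -3.7
L 0.06 edge shift px (down +) 0.0 px per 10mm up -3.7
R -0.03 edge shift px (down +) 0.0 px per 10mm up -3.3
R 0.0 edge shift px (down +) -0.4 px per 10mm up -3.4
R 0.03 edge shift px (down +) -0.1 px per 10mm up -3.4
R 0.06 edge shift px (down +) 0.0 px per 10mm up -3.4
scene 46 13.956521739130435 18.108695652173914
scene 26 14.0 18.53846153846154
side 11562 8.43876491956409 29.13466528282304
side 11427 8.34602257810449 29.185963069922114
```

```bash
python3 -c "
from h import *
print(bot.job_done(), bot.get_obs()['clock'])"
```

```text
the job is handed in; nothing more can be done
the job is handed in; nothing more can be done
```

The five jars are shared out into two nominal 400 g half-lots, and I handed the job in at about 18 s on the robot's clock. Red and yellow are on the left pan; blue and both greens are on the right.

I moved three jars: green B from the bench to the right pan, yellow to the left pan, and green A to the right pan. Each was set down at low speed, with contact forces of 8 N or less.

**Last checks:**
- **Jars:** all five stood upright, separate and inside the pans in the final pictures.
- **Gripper:** it was clear of everything.
- **Level:** I checked this only by comparison with the start, when each pan held a nominal 350 g. The left pan's edge had not moved. The right pan's edge read 0 to 0.4 px higher, up to about 1 mm, with the 0.4 px reading at a single point. The pointer in the images had not moved noticeably. I did not measure the pointer against its red mark directly.
- **Bystanders:** no move went near the tub, sizing plate or calliper, but I did not measure their positions at the end.

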